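Spread a snap ring over the turntable's cranked-up axle

TASK

Turn the crank on the turntable base clockwise as far as it goes, so that the axle is screwed fully up and its groove comes out of the boss. Then take the circlip pliers from their rest, squeeze the handles to spread the ring on their tips, and slide the ring level down over the axle to the groove, just at the boss's face, without bearing down hard on it. Finish while holding the pliers there with the ring still spread (do not let go), and leave the other things on the table where they are.

Things in the scene. Friction and masses are not known exactly. Their poses are not given: they have to be found in the camera images.
- stand: Grey base of a decorating turntable, fixed to the table (all lengths here are in mm): housing 130 x 270, its top 55 above the table. Origin on the table under the axle's centre line; the crank lies 130 along its +y; the housing spans -65..65 in x and -75..195 in y. An aluminium bearing boss, 44 across, stands on it round the axle; the boss's flat face is 95 above the table.
- crank_axis (a point): Point on the crank's upright axis of turning, at the level of the crank knob's lower end (81.5 above the table).
- crank_knob (a point): Crank knob: upright black cylinder, 22 across, 45 tall (81.5 to 126.5 above the table), 45 from the crank's axis, spinning freely on its pin, so that it can be pinched from above and led round. Point on its centre line, 106.5 above the table. Under it is only the flat steel crank arm (top 80 above the table).
- crank (a joint): Turn of the crank, rad: 0 at the start (its lower stop, knob on the axle's side), grows clockwise seen from above, up to the hard stop at 9.42 (one and a half turns). It turns stiffly (about 1.5 N at the knob), stays where it is left, and screws the axle up 20 per turn, 30 in all.
- axle_tip (a point): Centre of the top of the upright steel axle, 24 thick with a coned tip (12 across at the top, cone 8 high). At the start the tip is 12 above the boss's face, at the end of the crank's travel 42 above it.
- groove (a point): Centre of the ring groove round the axle (6 wide, 19 across), on the axle's centre line 38.5 below its tip. Hidden inside the boss at the start; with the crank at its upper stop it is 98.5 above the table, its lower edge just above the boss's face.
- pliers: Circlip pliers with black handles, about 0.2 kg, lying flat across the two ridges of a low wooden rest (ridges 36 high, 20 ahead of and 95 behind the pivot); the ring is already on their tips. Origin at the pivot on the underside; x points to the tips, z up. At most 16 thick. The handles reach from 25 to 105 behind the pivot, one on each side of the x axis; they spring apart.
- pliers_grip (a point): Place to squeeze the two handles across y, midway between them, 55 behind the pivot and at mid thickness (44 above the table on the rest). Here they are about 62 over their outsides when slack, flaring to 79 at the handle ends, and 40, parallel, when squeezed fully. Open space on both sides; below, 28 clear down to the board of the rest.
- jaw (a joint): Turn of one handle, rad (the other mirrors it): 0 slack (ring closed, its opening narrower than the axle, 21), grows as the handles are squeezed, hard stop at 0.19 (ring fully spread, 31 clear opening). The spring needs about 1.5 N per handle at first and 6 N at the stop; released, it closes.
- ring_center (a point): Centre of the fully spread steel snap ring (41 outside, 31 inside, 4 thick, lying in the pliers' plane, its underside level with that of the pliers), 66 ahead of the pivot, at mid thickness of the ring, 2 above the pliers' underside.
- bottle_a: Bystander: small white dropper bottle with black cap, 26 across, 50 tall. Origin: centre of its underside.
- bottle_b: Bystander: white dropper bottle with orange cap, 30 across, 60 tall. Origin: centre of its underside.
- jar: Bystander: clear jar with white lid, 56 across, 75 tall. Origin: centre of its underside.
- comb: Bystander: black plastic marbling comb, 147 x 22 x 6, lying flat. Origin: centre of its underside.
- phone: Bystander: black phone, 75 x 150 x 8, lying flat. Origin: centre of its underside.
- wheel_top: Bystander: round aluminium wheel top, 170 across, 14 thick, lying flat. Origin: centre of its underside.
- cup: Bystander: white ceramic cup, 68 across, 85 tall. Origin: centre of its underside.
Things that resemble listed ones, but are neither listed nor needed, are in the scene too. What is meant by the pliers is not pink or yellow, and is the larger of those in its own colour.

How it is judged:
By the outcome, as a careful person would: the job done as asked, in the order asked, and still so for the second after the job is handed in, while the arm keeps its last pose, push and grip.
It also fails if it takes over 64 s, if anything falls off the work surface, if the arm or the gripper's body presses on something with over 40 N, if the wrist force passes 120 N, or if a joint passes its speed limit or range.

ROBOT

A 6-joint arm with a two-finger parallel gripper is mounted at the origin on the work surface. World frame = base frame: x ahead of the robot, y to its left, z up, the work surface at z = 0. Lengths are in mm, angles in degrees, forces in N, time in s.
With the tool pointing down it reaches from about 375 to 975 mm from the base axis. Payload 3.8 kg.
Tool frame: the origin (TCP) lies midway between the tips of the shut fingers; the grasp point (between the pads) lies 19 mm behind it; z points along the fingers, x is the direction in which the jaws open and shut, and the axes are right-handed (so a half turn about z gives the same grasp; the last joint's range is limited). The gripper opens to 85 mm and grips with 20 to 120 N. Pads are 22 mm wide; open, the fingers measure 114 mm over their backs; the gripper's body (76 mm by 85 mm) begins 54 mm behind the grasp point. The pads swing forward as they close: fully open they stand 13 mm farther back than shut.
Start: joints at [-70.067, 15.12, 91.902, -0, 72.978, -2.114], TCP at [253.372, -625.636, 231.28] pointing down, gripper open.
Joint ranges: [-150.88, 150.88], [-54.13, 125.18], [17.81, 147.31], [-75.09, 255.09], [0, 152.58], [-146.25, 146.25]. Speed limits (degrees/s): [147.25, 147.25, 180, 180, 180, 180].

INTERFACE

Orientations are given as a 3x3 rotation matrix whose columns are the frame's x, y, z axes.
In Python, from bench import env gives the robot as it stands. The module is installed in compiled form; this text tells all that it offers.
- The arm moves only by the tool arm_command, never from a script. Its argument "increments" is a list of rows, each a list of 4 numbers: the shift along the tool's x, y, z in mm, then the turn about the tool's z in degrees. In form: [[tx, ty, tz, turn], ...]. A call has 1 to 10 rows; each row is the pose to reach, as a shift and turn from the pose commanded when the call began, along the tool's axes at that moment; what a row does not reach only later rows make up. A row lasts 1/12 s, in which the tool goes at most 41.7 mm and 7.16 degrees, less where a joint would pass 70% of its speed; a pose out of reach is approached as far as the arm can. A call with a gripper value outside its range is refused whole. "hand" is the opening in per cent of the stroke, from 0 (shut) to 100 (fully open), set as the call begins (left out, the last holds). The fingers move at their own pace and stop on an object; the grip force is fixed at half the most. Time passes only in rows, so rows that repeat a pose let the fingers close. It gives the time, the measured TCP pose, the force and the opening at its end, in the units of the state.
- env.get_state(): the state, without advancing time (a new reading comes with each control period).
- env.read_camera(name): name is "scene" or "top" or "wrist"; returns a dict with "image" (480x640x3 uint8, red, green, blue), "depth" (480x640 float32, mm along the optical axis (not along the pixel's ray), 0 where there is no reading), "vfov" (degrees; the focal length in pixels is half the picture's height over the tangent of half this angle, whatever the lens; pixels are square), "cx", "cy" (the principal point, pixels), "camera_from_world" (4x4, takes a point from world to camera coordinates). Camera axes: x right, y down, z forward; pixel columns grow to the right and rows downward; lengths in mm; the calibration is good to about 2 mm. A picture is of the moment at which its call begins.
- env.finish_job(): hands the job in, once; it reports no verdict.
The state is a dict: "t": time; "joint_positions": joint angles; "joint_vel": joint speeds; "effort": joint torques, N m; "ee_pos": TCP position; "tcp_rot": TCP orientation; "contact_force": force on the tool from outside, world axes, zero at the start; "wrist_torque": the same for the moment, N m; "width": finger opening in mm.
Only numpy, scipy, OpenCV 4.12 (cv2) and the standard library are available. Lean on these libraries where they do the work, as an engineer would, in place of code of your own. Each camera call takes 0.05 s, during which the arm holds its last target. There are 200 camera calls.

## Working session

There is one attempt and no reset: what is moved stays moved. The work goes in short steps, Python scripts to look and compute and a tool call to move; the robot and the scene stay as the last step left them, time stands still between calls to the robot, and variables do not carry over. Pictures are saved under pics/ and viewed, about 8 in all and at most 12, crops included, and the job is handed in when it is done.

Besides the shell and the picture viewer there is one more tool, called by a JSON object that holds its "api" and its "payload". arm_command: Moves the arm, as the interface text tells. Its arguments: {"type":"object","properties":{"increments":{"type":"array"},"hand":{"type":"number"}},"required":["increments"]}

```bash
mkdir -p pics; cat > h.py <<'E'
import numpy as np, cv2
from bench import env
def cam(n):
    c=env.read_camera(n); c['f']=240/np.tan(np.radians(c['vfov'])/2); return c
def ray(c,u,v,z):
    "world point where pixel ray meets plane z"
    T=np.linalg.inv(c['camera_from_world']); o=T[:3,3]
    d=T[:3,:3]@np.array([(u-c['cx'])/c['f'],(v-c['cy'])/c['f'],1]); return o+d*(z-o[2])/d[2]
def cloud(c):
    v,u=np.mgrid[:480,:640]; d=c['depth']
    p=np.stack([(u-c['cx'])/c['f']*d,(v-c['cy'])/c['f']*d,d],-1)
    T=np.linalg.inv(c['camera_from_world']); return p@T[:3,:3].T+T[:3,3]
def save(n,im,s=1):
    cv2.imwrite('pics/'+n,cv2.resize(im[:,:,::-1],None,fx=s,fy=s,interpolation=cv2.INTER_CUBIC))
E
python3 - <<'E'
from h import *
for n in('top','scene'):
    c=cam(n); save(n+'1.png',c['image']); np.savez(n+'1.npz',**c); print(n,c['vfov'],c['cx'],c['cy'],np.linalg.inv(c['camera_from_world']).round(3).tolist())
print(env.get_state())
E
```

```text
top 56.22419617846761 314.0941285544249 234.17541567973586 [[0.005, -0.975, 0.222, 289.797], [-1.0, -0.006, -0.004, -79.727], [0.005, -0.222, -0.975, 1189.404], [0.0, 0.0, 0.0, 1.0]]
scene 51.66715605242276 322.56178292274643 241.6701766099533 [[0.711, 0.377, -0.594, 1158.413], [0.704, -0.392, 0.593, -720.848], [-0.009, -0.839, -0.544, 667.276], [0.0, 0.0, 0.0, 1.0]]
{'t': 0.1, 'joint_positions': array([-7.00650982e+01,  1.51686196e+01,  9.19743849e+01, -9.49499700e-04,
        7.29782459e+01, -2.11692255e+00]), 'joint_vel': array([-0.09304631, -0.16069337, -0.13709632,  0.02158048, -0.0759402 ,
        0.05028774]), 'effort': array([ 3.76946273e-04, -5.16706252e+01, -3.68590307e+01, -5.51869539e-05,
        6.20955441e-03, -1.54430879e-06]), 'ee_pos': array([ 253.15919   , -625.00114365,  230.03309934]), 'tcp_rot': array([[ 3.75448816e-01, -9.26842837e-01, -7.36425639e-04],
       [-9.26840715e-01, -3.75449533e-01,  1.98401240e-03],
       [-2.11535835e-03, -6.23458408e-05, -9.99997761e-01]]), 'contact_force': array([0.64004102, 0.25377466, 0.13548094]), 'wrist_torque': array([-0.03721332,  0.02915481, -0.07897701]), 'width': 85.41110528374007}
```

View pics/top1.png

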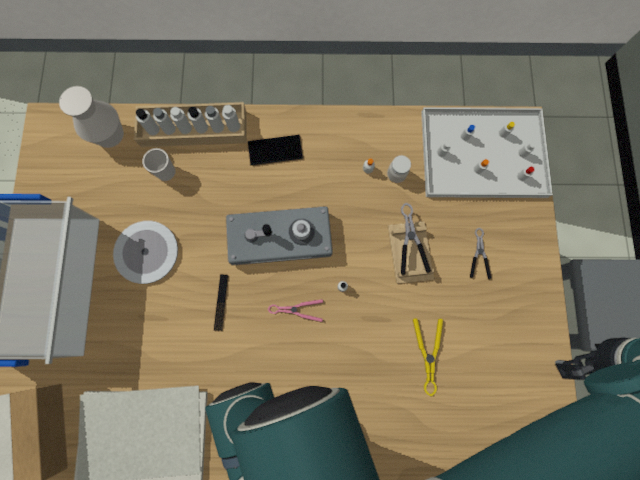

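View pics/scene1.png

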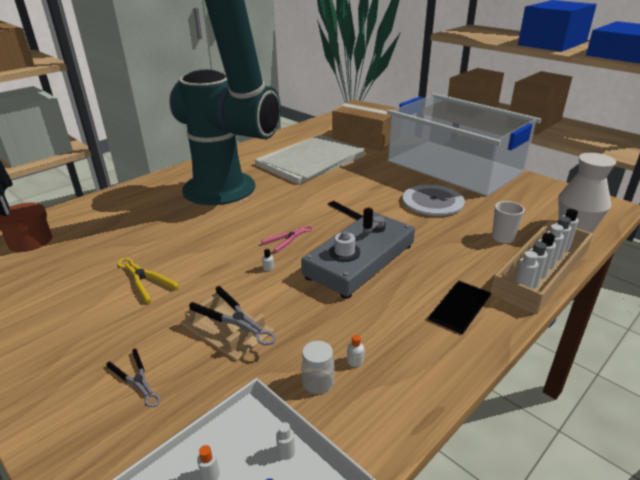

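Top view: the candidates for the pliers are pink (297,310), yellow (430,355), small black-handled (480,255) and large black-handled on the wooden rest (413,240). The last one fits: it has black handles, is the larger of its colour and lies on the rest. The stand is at (280,235), with the boss at (302,231) and the knob at (267,230).

```bash
python3 - <<'E'
from h import *
c=cam('top'); im=c['image']; P=cloud(c); 
def reg(u0,u1,v0,v1):
    m=np.zeros((480,640),bool); m[v0:v1,u0:u1]=1; return m
hsv=cv2.cvtColor(im,cv2.COLOR_RGB2HSV)
R=reg(215,345,195,275); Z=P[...,2]
m=R&(abs(Z-55)<6)
r=cv2.minAreaRect(P[m][:,:2].astype(np.float32)); print('housing',r,m.sum(), np.median(Z[m]))
m=R&(Z>88)&(Z<100); Q=P[m]; print('boss/other',m.sum())
for zl,zh in((88,100),(100,112),(112,135)):
    m=R&(Z>zl)&(Z<zh); n,l,s,ce=cv2.connectedComponentsWithStats(m.astype(np.uint8))
    for i in range(1,n):
        if s[i,4]>8: print(zl,zh,s[i],ce[i],P[l==i].mean(0).round(1),im[l==i].mean(0).round())
# pliers
R=reg(385,440,200,290)
m=R&(Z>40)&(Z<60); r=cv2.minAreaRect(P[m][:,:2].astype(np.float32)); print('pliers',r,m.sum())
blk=R&(hsv[...,2]<60); n,l,s,ce=cv2.connectedComponentsWithStats(blk.astype(np.uint8))
for i in range(1,n):
    if s[i,4]>30:
        ys,xs=np.where(l==i); W=np.array([ray(c,a,b,52) for a,b in zip(xs,ys)])[:,:2].astype(np.float32)
        print('handle',s[i],W.mean(0),cv2.fitLine(W,2,0,.01,.01).ravel(),cv2.minAreaRect(W), np.median(Z[l==i]))
save('crop1.png',np.hstack([im[195:295,220:340],im[195:295,385:505]]),3.3)
E
```

```text
housing ((547.892578125, 7.8254852294921875), (130.20928955078125, 269.2628173828125), 5.395345687866211) 4266 54.05698078715045
boss/other 192
88 100 [293 220  17  18 183] [301.19125683 228.57377049] [552.8 -51.6  94.1] [157. 160. 160.]
88 100 [266 231   7   5   9] [269.44444444 233.77777778] [539.   27.6  93.8] [39. 42. 42.]
100 112 [297 224   9   8  50] [301.32 227.42] [553.3 -52.1 104.2] [113. 113. 115.]
112 135 [262 224  10  10  70] [266.48571429 228.68571429] [544.6  32.2 124.8] [28. 29. 31.]
pliers ((541.628173828125, -336.56640625), (186.52932739257812, 76.07428741455078), 5.199945449829102) 579
handle [401 245   6  30 120] [ 483.3454  -313.78137] [ 9.9398369e-01 -1.0952829e-01  4.8334549e+02 -3.1378137e+02] ((483.5126953125, -313.79290771484375), (10.18067741394043, 76.39712524414062), 84.09223937988281) 49.34936259615097
handle [418 244  13  29 132] [ 488.22275 -366.01627] [ 9.6249515e-01  2.7129883e-01  4.8822263e+02 -3.6601614e+02] ((487.99005126953125, -365.72003173828125), (76.03207397460938, 11.635688781738281), 15.647870063781738) 50.158172819851984
```

View pics/crop1.png

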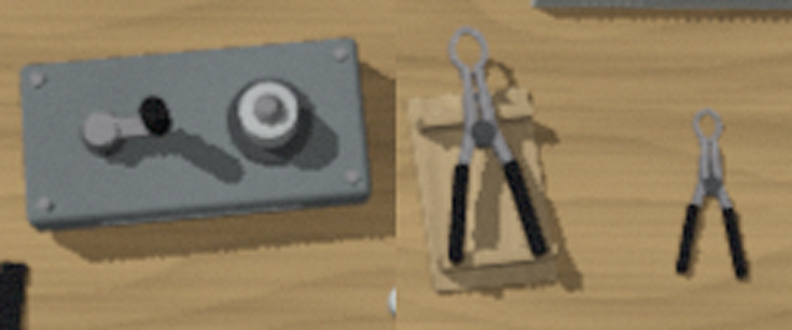

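The crop confirms it: the pliers on the rest (crop x 520, y 130) are the larger of the two black-handled pairs. The stand fit gives the axle at (553.4,-52) and the crank axis at (541.2,77.5), with the knob at about (545,32.5). I'm setting out for the knob.

```bash
cat >> h.py <<'E'
def inc(x,y,z,yaw):
    "increment to a world TCP target; yaw = world angle of tool x, deg"
    s=env.get_state(); R=s['tcp_rot']; d=R.T@(np.array([x,y,z])-s['ee_pos'])
    cur=np.degrees(np.arctan2(R[1,0],R[0,0])); t=-((yaw-cur+180)%360-180)
    print('t',round(s['t'],2),'pos',s['ee_pos'].round(1),'yaw',round(cur,2),'z',R[:,2].round(4),'F',s['contact_force'].round(1),'w',round(s['width'],1))
    print('inc',d.round(1),round(t,1)); return d,t
E
python3 - <<'E'
from h import *
inc(545,32.5,215,5.4)
d=np.load('top1.npz'); c={k:d[k] for k in d}; c['f']=240/np.tan(np.radians(float(c['vfov']))/2)
P=cloud(c); print('hub z',P[230:238:2,246:256:2,2].round(0))
E
```

```text
t 0.15 pos [ 253.2 -625.1  230.2] yaw -67.95 z [-6.0e-04  1.7e-03 -1.0e+00] F [-0.1 -0.1 -1.3] w 85.6
inc [-499.9 -517.3   16.2] -73.3
hub z [[55. 84. 80. 80. 69.]
 [82. 82. 77. 81. 78.]
 [82. 86. 80. 80. 80.]
 [84. 81. 79. 83. 78.]]
```

{"api": "arm_command", "payload": {"increments": [[-500, -517, 0, -73.5], [-500, -517, 0, -73.5], [-500, -517, 0, -73.5], [-500, -517, 0, -73.5], [-500, -517, 0, -73.5], [-500, -517, 0, -73.5], [-500, -517, 0, -73.5], [-500, -517, 0, -73.5], [-500, -517, 0, -73.5], [-500, -517, 0, -73.5]], "hand": 100}}

```text
t: 0.98
ee_pos: [422.4, -242.7, 231.2]
tcp_rot: [[0.998, 0.07, 0.0], [0.07, -0.998, -0.0], [0.0, 0.0, -1.0]]
contact_force: [1.0, -0.2, -0.2]
width: 85.2
```

```bash
python3 -c "
from h import *
inc(545,32.5,215,5.4)"
```

```text
t 0.98 pos [ 422.4 -242.7  231.2] yaw 4.0 z [ 1.e-04 -0.e+00 -1.e+00] F [ 1.  -0.2 -0.2] w 85.2
inc [ 141.5 -266.    16.2] -1.4
```

{"api": "arm_command", "payload": {"increments": [[141.5, -266, 16, -1.5], [141.5, -266, 16, -1.5], [141.5, -266, 16, -1.5], [141.5, -266, 16, -1.5], [141.5, -266, 16, -1.5], [141.5, -266, 16, -1.5], [141.5, -266, 16, -1.5], [141.5, -266, 16, -1.5], [141.5, -266, 16, -1.5], [141.5, -266, 16, -1.5]]}}

```text
t: 1.82
ee_pos: [546.0, 29.9, 214.7]
tcp_rot: [[0.996, 0.092, -0.001], [0.092, -0.996, -0.001], [-0.001, 0.001, -1.0]]
contact_force: [-0.4, -0.7, 0.4]
width: 85.7
```

```bash
python3 - <<'E'
from h import *
inc(545,32.5,90,5.4)
c=cam('wrist'); save('w1.png',c['image']); np.savez('w1.npz',**c)
P=cloud(c); Z=P[...,2]
print(np.linalg.inv(c['camera_from_world']).round(3).tolist())
for zl,zh in((90,100),(103,112),(118,135)):
    m=(Z>zl)&(Z<zh)&(P[...,0]>480)&(P[...,0]<620)&(abs(P[...,1])<130); n,l,s,ce=cv2.connectedComponentsWithStats(m.astype(np.uint8))
    for i in range(1,n):
        if s[i,4]>200:
            e=cv2.minEnclosingCircle(P[l==i][:,:2].astype(np.float32)); print(zl,zh,s[i],P[l==i].mean(0).round(1),e,im[l==i].mean(0) if 0 else '')
E
```

```text
t 1.82 pos [546.   29.9 214.7] yaw 5.28 z [-1.4e-03 -8.0e-04 -1.0e+00] F [-0.4 -0.7  0.4] w 85.7
inc [ -0.6  -2.7 124.7] -0.1
[[0.996, 0.089, 0.026, 538.051], [0.093, -0.951, -0.295, 104.811], [-0.002, 0.296, -0.955, 358.661], [0.0, 0.0, 0.0, 1.0]]
90 100 [ 296  312   59   57 1827] [554.1 -50.   96.2] ((554.368896484375, -53.55128860473633), 22.21052360534668) 
103 112 [311 334  29  27 522] [554.3 -51.4 106.7] ((554.8033447265625, -52.7805290222168), 10.484566688537598) 
118 135 [ 307  225   37   38 1042] [546.3  32.4 127.3] ((546.4981079101562, 31.201995849609375), 10.945496559143066)
```

View pics/w1.png

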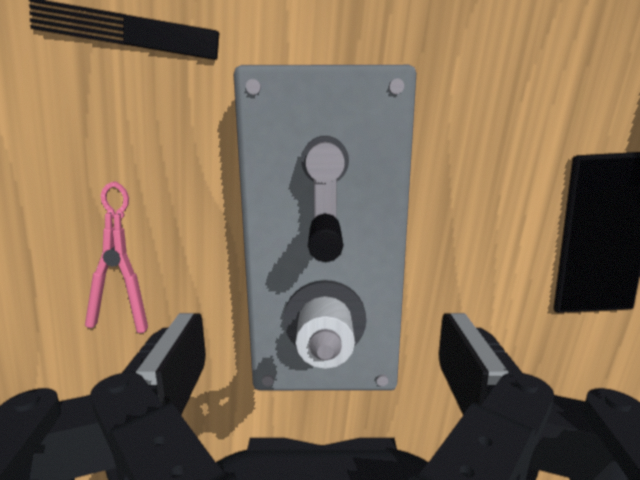

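The wrist view shows the knob top at (325,243), the hub at (325,162) and the axle tip at (325,343). Depth puts the knob at (546.3,32) and the axle at (554.2,-52). I'm descending part way to let the arm settle.

{"api": "arm_command", "payload": {"increments": [[0, 0, 20, 0], [0, 0, 45, 0], [0, 0, 70, 0], [0, 0, 70, 0], [0, 0, 70, 0]]}}

```text
t: 2.28
ee_pos: [544.5, 28.1, 144.0]
tcp_rot: [[0.996, 0.088, -0.004], [0.088, -0.996, -0.0], [-0.004, -0.0, -1.0]]
contact_force: [-0.4, 0.4, 0.5]
width: 85.3
```

```bash
python3 - <<'E'
from h import *
inc(546.2,32.2,90,5.4)
c=cam('wrist'); P=cloud(c); Z=P[...,2]; im=c['image']
save('w2.png',im)
for zl,zh in((118,135),):
    m=(Z>zl)&(Z<zh)&(P[...,0]>500)&(P[...,0]<600)&(P[...,1]<70)&(P[...,1]>0)&(im.max(2)<80); n,l,s,ce=cv2.connectedComponentsWithStats(m.astype(np.uint8))
    for i in range(1,n):
        if s[i,4]>200:
            e=cv2.minEnclosingCircle(P[l==i][:,:2].astype(np.float32)); print(zl,zh,s[i],P[l==i].mean(0).round(1),e)
# hub
m=(abs(Z-82)<5)&(P[...,1]>66)&(P[...,1]<100)&(abs(P[...,0]-542)<25); print('hub',m.sum(),P[m].mean(0),cv2.minEnclosingCircle(P[m][:,:2].astype(np.float32)))
E
```

```text
t 2.28 pos [544.5  28.1 144. ] yaw 5.04 z [-4.1e-03 -4.0e-04 -1.0e+00] F [-0.4  0.4  0.5] w 85.3
inc [ 2.3 -3.9 54. ] -0.4
118 135 [ 305  261   50   53 1984] [546.3  33.1 127. ] ((546.4739990234375, 31.365711212158203), 10.968012809753418)
hub 1964 [542.19545993  76.92201189  83.37220143] ((542.2083129882812, 75.79695892333984), 12.976129531860352)
```

{"api": "arm_command", "payload": {"increments": [[2, -4, 20, 0], [2, -4, 40, 0], [2, -4, 54, 0], [2, -4, 54, 0], [2, -4, 54, 0], [2, -4, 54, 0]]}}

```text
t: 2.83
ee_pos: [549.8, 33.6, 93.6]
tcp_rot: [[0.996, 0.09, 0.004], [0.09, -0.996, -0.0], [0.004, 0.0, -1.0]]
contact_force: [0.9, -0.1, 0.5]
width: 85.3
```

{"api": "arm_command", "payload": {"increments": [[0, 0, 0, 0], [0, 0, 0, 0], [0, 0, 0, 0], [0, 0, 0, 0], [0, 0, 0, 0], [0, 0, 0, 0], [0, 0, 0, 0], [0, 0, 0, 0]], "hand": 0}}

```text
t: 3.5
ee_pos: [547.8, 33.9, 91.7]
tcp_rot: [[0.996, 0.09, -0.001], [0.09, -0.996, -0.0], [-0.001, 0.0, -1.0]]
contact_force: [-3.4, -0.6, 5.7]
width: 20.5
```

```bash
python3 - <<'E'
from h import *
ps=[]
for i in range(6):
    env.read_camera('wrist') if i else None
    s=env.get_state(); ps.append(np.r_[s['ee_pos'],s['contact_force'],s['wrist_torque']])
print(np.array(ps).round(1))
inc(546.3,32.2,90,5.4)
# row shifts for clockwise turn about the hub, in tool axes (start from knob at -y_stand)
A=np.radians(18*np.arange(1,11)); y=5.0
print(np.c_[-45*np.sin(A), -45*(1-np.cos(A))].round(1).tolist())
E
```

```text
[[ 5.478e+02  3.390e+01  9.170e+01 -3.400e+00 -6.000e-01  5.700e+00
   0.000e+00  5.000e-01 -1.000e-01]
 [ 5.478e+02  3.390e+01  9.170e+01 -2.800e+00 -4.000e-01  5.800e+00
  -1.000e-01  5.000e-01 -0.000e+00]
 [ 5.478e+02  3.390e+01  9.170e+01 -2.600e+00 -1.000e+00  5.200e+00
   0.000e+00  5.000e-01 -0.000e+00]
 [ 5.478e+02  3.390e+01  9.170e+01 -4.100e+00 -5.000e-01  5.500e+00
  -0.000e+00  5.000e-01  1.000e-01]
 [ 5.478e+02  3.390e+01  9.170e+01 -3.400e+00  1.000e-01  7.000e+00
  -1.000e-01  5.000e-01 -0.000e+00]
 [ 5.478e+02  3.400e+01  9.170e+01 -2.900e+00  3.000e-01  5.100e+00
  -0.000e+00  6.000e-01  0.000e+00]]
t 3.75 pos [547.8  34.   91.7] yaw 5.17 z [-7.e-04 -1.e-04 -1.e+00] F [-2.9  0.3  5.1] w 20.6
inc [-1.6  1.6  1.7] -0.2
[[-13.9, -2.2], [-26.5, -8.6], [-36.4, -18.5], [-42.8, -31.1], [-45.0, -45.0], [-42.8, -58.9], [-36.4, -71.5], [-26.5, -81.4], [-13.9, -87.8], [-0.0, -90.0]]
```

The knob is gripped (opening 20.5). I'll lead it round at 9° per row.

{"api": "arm_command", "payload": {"increments": [[-7, -0.6, 0, 0], [-13.9, -2.2, 0, 0], [-20.4, -4.9, 0, 0], [-26.5, -8.6, 0, 0], [-31.8, -13.2, 0, 0], [-36.4, -18.5, 0, 0], [-40.1, -24.6, 0, 0], [-42.8, -31.1, 0, 0], [-44.4, -38, 0, 0], [-45, -45, 0, 0]]}}

```text
t: 4.58
ee_pos: [498.5, 75.2, 91.7]
tcp_rot: [[0.996, 0.09, 0.0], [0.09, -0.996, -0.0], [0.0, 0.0, -1.0]]
contact_force: [0.7, -1.9, 5.7]
width: 21.1
```

{"api": "arm_command", "payload": {"increments": [[0.6, -7, 0, 0], [2.2, -13.9, 0, 0], [4.9, -20.4, 0, 0], [8.6, -26.5, 0, 0], [13.2, -31.8, 0, 0], [18.5, -36.4, 0, 0], [24.6, -40.1, 0, 0], [31.1, -42.8, 0, 0], [38, -44.4, 0, 0], [45, -45, 0, 0]]}}

```text
t: 5.42
ee_pos: [539.3, 123.8, 91.7]
tcp_rot: [[0.996, 0.091, -0.001], [0.091, -0.996, -0.001], [-0.001, 0.001, -1.0]]
contact_force: [-2.3, -3.7, 6.9]
width: 20.4
```

{"api": "arm_command", "payload": {"increments": [[7, 0.6, 0, 0], [13.9, 2.2, 0, 0], [20.4, 4.9, 0, 0], [26.5, 8.6, 0, 0], [31.8, 13.2, 0, 0], [36.4, 18.5, 0, 0], [40.1, 24.6, 0, 0], [42.8, 31.1, 0, 0], [44.4, 38, 0, 0], [45, 45, 0, 0]]}}

```text
t: 6.25
ee_pos: [588.2, 84.0, 91.7]
tcp_rot: [[0.996, 0.09, -0.001], [0.09, -0.996, 0.002], [-0.001, -0.002, -1.0]]
contact_force: [-1.8, 1.4, 6.3]
width: 20.4
```

{"api": "arm_command", "payload": {"increments": [[-0.6, 7, 0, 0], [-2.2, 13.9, 0, 0], [-4.9, 20.4, 0, 0], [-8.6, 26.5, 0, 0], [-13.2, 31.8, 0, 0], [-18.5, 36.4, 0, 0], [-24.6, 40.1, 0, 0], [-31.1, 42.8, 0, 0], [-38, 44.4, 0, 0], [-45, 45, 0, 0]]}}

```text
t: 7.08
ee_pos: [548.1, 33.9, 91.7]
tcp_rot: [[0.996, 0.09, 0.001], [0.09, -0.996, 0.0], [0.001, -0.0, -1.0]]
contact_force: [1.6, 1.2, 4.9]
width: 20.4
```

{"api": "arm_command", "payload": {"increments": [[-7, -0.6, 0, 0], [-13.9, -2.2, 0, 0], [-20.4, -4.9, 0, 0], [-26.5, -8.6, 0, 0], [-31.8, -13.2, 0, 0], [-36.4, -18.5, 0, 0], [-40.1, -24.6, 0, 0], [-42.8, -31.1, 0, 0], [-44.4, -38, 0, 0], [-45, -45, 0, 0]]}}

```text
t: 7.92
ee_pos: [498.6, 74.4, 91.7]
tcp_rot: [[0.996, 0.09, 0.0], [0.09, -0.996, -0.001], [0.0, 0.001, -1.0]]
contact_force: [0.5, -2.1, 5.7]
width: 20.5
```

{"api": "arm_command", "payload": {"increments": [[0.6, -7, 0, 0], [2.2, -13.9, 0, 0], [4.9, -20.4, 0, 0], [8.6, -26.5, 0, 0], [13.2, -31.8, 0, 0], [18.5, -36.4, 0, 0], [24.6, -40.1, 0, 0], [31.1, -42.8, 0, 0], [38, -44.4, 0, 0]]}}

```text
t: 8.67
ee_pos: [532.2, 122.5, 91.7]
tcp_rot: [[0.996, 0.091, -0.001], [0.091, -0.996, -0.0], [-0.001, 0.0, -1.0]]
contact_force: [-2.7, -1.3, 8.1]
width: 21.0
```

{"api": "arm_command", "payload": {"increments": [[2.5, -0.3, 0, 0], [5, -0.5, 0, 0], [7, -0.6, 0, 0], [7, -0.6, 0, 0]]}}

```text
t: 9.0
ee_pos: [539.2, 123.6, 91.7]
tcp_rot: [[0.996, 0.09, -0.001], [0.09, -0.996, -0.0], [-0.001, 0.0, -1.0]]
contact_force: [-1.8, 0.4, 7.3]
width: 20.6
```

{"api": "arm_command", "payload": {"increments": [[0.8, 0, 0, 0], [1.5, 0.1, 0, 0], [1.5, 0.1, 0, 0]]}}

```text
t: 9.25
ee_pos: [539.4, 123.7, 91.6]
tcp_rot: [[0.996, 0.09, -0.004], [0.09, -0.996, -0.0], [-0.004, -0.0, -1.0]]
contact_force: [-5.4, 0.4, 11.0]
width: 20.6
```

It hardly moved (0.2 of 1.5 mm) while the force rose, which suggests the stop. One more small push will confirm it.

{"api": "arm_command", "payload": {"increments": [[1, 0, 0, 0], [2, 0, 0, 0], [2, 0, 0, 0], [2, 0, 0, 0]]}}

```text
t: 9.58
ee_pos: [539.5, 123.7, 91.5]
tcp_rot: [[0.996, 0.09, -0.008], [0.09, -0.996, -0.001], [-0.008, -0.0, -1.0]]
contact_force: [-10.2, -0.3, 15.6]
width: 20.7
```

{"api": "arm_command", "payload": {"increments": [[-3, 0, 0, 0], [-3, 0, 0, 0]]}}

```text
t: 9.75
ee_pos: [539.2, 123.6, 91.7]
tcp_rot: [[0.996, 0.09, -0.001], [0.09, -0.996, 0.0], [-0.001, -0.0, -1.0]]
contact_force: [-1.4, 1.3, 7.1]
width: 20.2
```

{"api": "arm_command", "payload": {"increments": [[0, 0, 0, 0], [0, 0, 0, 0], [0, 0, 0, 0], [0, 0, 0, 0], [0, 0, 0, 0], [0, 0, 0, 0]], "hand": 100}}

```text
t: 10.25
ee_pos: [540.1, 123.4, 90.8]
tcp_rot: [[0.996, 0.09, -0.001], [0.09, -0.996, -0.0], [-0.001, 0.0, -1.0]]
contact_force: [-0.6, -0.5, 0.7]
width: 85.5
```

{"api": "arm_command", "payload": {"increments": [[0, 0, -30, 0], [0, 0, -60, 0], [0, 0, -100, 0], [0, 0, -140, 0], [0, 0, -140, 0], [0, 0, -140, 0]]}}

```text
t: 10.75
ee_pos: [542.9, 123.9, 235.3]
tcp_rot: [[0.996, 0.09, 0.007], [0.09, -0.996, 0.001], [0.008, -0.001, -1.0]]
contact_force: [0.8, -0.6, -0.4]
width: 85.6
```

```bash
python3 - <<'E'
from h import *
inc(496,-339,230,-85)
c=cam('wrist'); P=cloud(c); Z=P[...,2]; im=c['image']; save('w3.png',im)
for zl,zh in((131,142),):
    m=(Z>zl)&(Z<zh)&(abs(P[...,0]-554)<25)&(abs(P[...,1]+52)<25); print('tip',m.sum(), P[m].mean(0),np.percentile(Z[m],95))
c=cam('top'); P=cloud(c); Z=P[...,2]; im=c['image']
m=(abs(P[...,0]-554)<25)&(abs(P[...,1]+52)<25)&(Z>99)&(Z<150); print('top tip',m.sum(), P[m].mean(0) if m.any() else'',np.percentile(Z[m],[50,95]) if m.any() else'')
E
```

```text
t 10.75 pos [542.9 123.9 235.3] yaw 5.16 z [ 0.0075  0.0014 -1.    ] F [ 0.8 -0.6 -0.4] w 85.6
inc [-88.4 456.9   4.3] 90.2<stdin>:5: RuntimeWarning: Mean of empty slice.
  ret = um.true_divide(
Traceback (most recent call last):
IndexError: index -1 is out of bounds for axis 0 with size 0
```

{"api": "arm_command", "payload": {"increments": [[-88, 457, 4, 90], [-88, 457, 4, 90], [-88, 457, 4, 90], [-88, 457, 4, 90], [-88, 457, 4, 90], [-88, 457, 4, 90], [-88, 457, 4, 90], [-88, 457, 4, 90], [-88, 457, 4, 90], [-88, 457, 4, 90]]}}

```text
t: 11.63
ee_pos: [496.9, -292.2, 224.9]
tcp_rot: [[0.394, -0.919, -0.004], [-0.919, -0.394, 0.003], [-0.004, 0.002, -1.0]]
contact_force: [1.3, 0.4, -0.2]
width: 85.5
```

```bash
python3 - <<'E'
from h import *
inc(470,-330,215,-85)
c=cam('top'); P=cloud(c); Z=P[...,2]; im=c['image']; save('top2.png',im)
m=(abs(P[...,0]-554)<25)&(abs(P[...,1]+52)<25)&(Z>99)&(Z<150); print('top tip',m.sum(), P[m].mean(0) if m.any() else'',np.percentile(Z[m],[50,95]) if m.any() else'')
E
```

```text
t 11.63 pos [ 496.9 -292.2  224.9] yaw -66.82 z [-0.0037  0.0026 -1.    ] F [ 1.3  0.4 -0.2] w 85.5
inc [24.2 39.6  9.9] 18.2
top tip 98 [551.15760245 -52.33612409 127.67729282] [130.07700519 137.84726651]
```

The crank is at its stop and the axle tip is at about z 138. Next I'll go above the grip and take a close look.

{"api": "arm_command", "payload": {"increments": [[42.5, 19, 15, 18], [42.5, 19, 15, 18], [42.5, 19, 15, 18], [42.5, 19, 15, 18], [42.5, 19, 15, 18]]}}

```text
t: 12.1
ee_pos: [497.4, -336.8, 210.4]
tcp_rot: [[0.099, -0.995, -0.003], [-0.995, -0.099, 0.003], [-0.003, 0.003, -1.0]]
contact_force: [-0.0, -0.0, -0.7]
width: 85.3
```

```bash
python3 - <<'E'
from h import *
inc(496,-339,21,-85)
c=cam('wrist'); P=cloud(c); Z=P[...,2]; im=c['image']; save('w4.png',im)
hsv=cv2.cvtColor(im,cv2.COLOR_RGB2HSV)
B=(abs(P[...,0]-540)<120)&(abs(P[...,1]+337)<60)&(Z>30)&(Z<60)
# handles
blk=B&(hsv[...,2]<60); n,l,s,ce=cv2.connectedComponentsWithStats(blk.astype(np.uint8))
for i in range(1,n):
    if s[i,4]>300:
        W=P[l==i].astype(np.float32); L=cv2.fitLine(W[:,:2],2,0,.01,.01).ravel(); print('handle',s[i],W.mean(0),L,np.degrees(np.arctan2(L[1],L[0])),cv2.minAreaRect(W[:,:2]))
# metal
met=B&(hsv[...,1]<60)&(hsv[...,2]>=60); print('metal',met.sum(),cv2.minAreaRect(P[met][:,:2].astype(np.float32)))
rg=met&(P[...,0]>590); print('ring',rg.sum(),cv2.minEnclosingCircle(P[rg][:,:2].astype(np.float32)),np.median(Z[rg]))
E
```

```text
t 12.1 pos [ 497.4 -336.8  210.4] yaw -84.34 z [-0.0032  0.0025 -1.    ] F [-0.  -0.  -0.7] w 85.3
inc [  2.5   1.  189.4] 0.7Traceback (most recent call last):
  File "<stdin>", line 10, in <module>
cv2.error: OpenCV(4.12.0) /io/opencv/modules/imgproc/src/convhull.cpp:143: error: (-215:Assertion failed) total >= 0 && (depth == CV_32F || depth == CV_32S) in function 'convexHull'
```

View pics/w4.png

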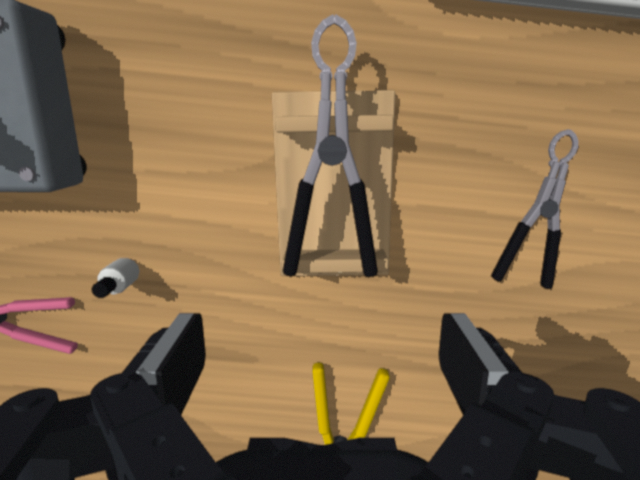

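The view shows the ring at (334,43), the pivot at (331,150) and the handle ends at (290,272) and (371,272). The handles are centred ahead of the open fingers. I'm rerunning the numbers.

```bash
cat > pl.py <<'E'
from h import *
def pliers(c):
    P=cloud(c); Z=P[...,2]; hsv=cv2.cvtColor(c['image'],cv2.COLOR_RGB2HSV)
    v,u=np.mgrid[:480,:640]
    B=(u>260)&(u<410)&(v<300)&(Z>25)&(Z<60)
    F=lambda m: np.ascontiguousarray(P[m][:,:2].astype(np.float32))
    blk=B&(hsv[...,2]<60)&(v>180); n,l,s,ce=cv2.connectedComponentsWithStats(blk.astype(np.uint8))
    for i in range(1,n):
        if s[i,4]>300:
            W=F(l==i); L=cv2.fitLine(W,2,0,.01,.01).ravel(); print('handle',s[i],W.mean(0),np.degrees(np.arctan2(L[1],L[0])).round(2),cv2.minAreaRect(W),np.median(Z[l==i]))
    met=B&(hsv[...,1]<60)&(hsv[...,2]>=60); rg=met&(v<75); print('ring',rg.sum(),F(rg).mean(0),cv2.minEnclosingCircle(F(rg)),np.median(Z[rg]))
E
python3 - <<'E'
from pl import *
c=cam('wrist'); pliers(c); inc(496,-339,21,-85)
print(ray(c,331,150,50),ray(c,334,43,40),(ray(c,290,272,50)+ray(c,371,272,50))/2)
E
```

```text
handle [ 284  181   29   95 1248] [ 486.8094 -318.8243] -5.54 ((485.765869140625, -318.97784423828125), (11.13973331451416, 76.3446044921875), 84.03670501708984) 53.00034968363369
handle [ 349  181   29   96 1299] [ 491.49606 -369.79193] 16.29 ((490.6825866699219, -370.9931945800781), (76.91338348388672, 13.485038757324219), 16.816043853759766) 53.03850946108628
ring 1014 [ 620.5058 -332.5764] ((619.3180541992188, -332.4710693359375), 19.926025390625) 41.444949161985164
t 12.2 pos [ 498.1 -336.7  211.6] yaw -84.31 z [-0.0015  0.0012 -1.    ] F [ 0.4 -0.1  0.2] w 85.0
inc [  2.3   2.  190.6] 0.7
[ 549.00003117 -338.46562571   50.        ] [ 622.29404615 -332.96648354   40.        ] [ 452.71073374 -348.36982743   50.        ]
```

{"api": "arm_command", "payload": {"increments": [[6.5, 4.5, 35, 0.4], [6.5, 4.5, 70, 0.4], [6.5, 4.5, 105, 0.4], [6.5, 4.5, 125, 0.4], [6.5, 4.5, 125, 0.4], [6.5, 4.5, 125, 0.4], [6.5, 4.5, 125, 0.4], [6.5, 4.5, 125, 0.4], [6.5, 4.5, 125, 0.4]]}}

```text
t: 12.95
ee_pos: [496.2, -345.6, 90.4]
tcp_rot: [[0.09, -0.996, 0.004], [-0.996, -0.09, -0.003], [0.003, -0.003, -1.0]]
contact_force: [-0.3, -0.8, 0.3]
width: 85.5
```

```bash
python3 - <<'E'
from h import *
c=cam('wrist'); inc(494.2,-343.7,20.5,-84.7)
save('w5.png',c['image'])
E
```

```text
t 13.0 pos [ 496.  -345.4   90.1] yaw -84.83 z [ 0.0032 -0.0024 -1.    ] F [ 0.3  0.2 -0.1] w 85.1
inc [-2.1  1.8 69.6] -0.1
```

View pics/w5.png

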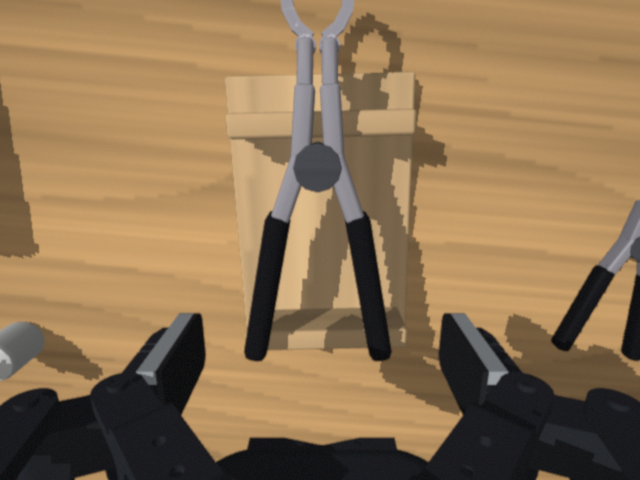

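The view shows the handles (267 and 368 at row 285) centred between the fingers (mid column about 323). I'm going down and squeezing in stages.

{"api": "arm_command", "payload": {"increments": [[-1.5, 2, 25, 0], [-1.5, 2, 50, 0], [-1.5, 2, 65, 0], [-1.5, 2, 70, 0], [-1.5, 2, 70, 0], [-1.5, 2, 70, 0], [-1.5, 2, 70, 0]]}}

```text
t: 13.58
ee_pos: [493.7, -344.2, 19.5]
tcp_rot: [[0.09, -0.996, 0.002], [-0.996, -0.09, -0.002], [0.002, -0.002, -1.0]]
contact_force: [0.1, -0.1, 0.7]
width: 85.5
```

{"api": "arm_command", "payload": {"increments": [[0, 0, 0, 0], [0, 0, 0, 0], [0, 0, 0, 0], [0, 0, 0, 0]], "hand": 68}}

```text
t: 13.92
ee_pos: [493.5, -344.0, 19.4]
tcp_rot: [[0.09, -0.996, 0.002], [-0.996, -0.09, -0.002], [0.002, -0.002, -1.0]]
contact_force: [-1.3, 0.1, 5.1]
width: 58.2
```

{"api": "arm_command", "payload": {"increments": [[0, 0, -1, 0], [0, 0, -2, 0], [0, 0, -2, 0]], "hand": 57}}

```text
t: 14.17
ee_pos: [493.1, -343.7, 20.5]
tcp_rot: [[0.09, -0.996, 0.001], [-0.996, -0.09, -0.001], [0.001, -0.001, -1.0]]
contact_force: [-0.5, -0.6, 4.2]
width: 48.8
```

{"api": "arm_command", "payload": {"increments": [[0, 0, -1, 0], [0, 0, -2, 0], [0, 0, -2, 0], [0, 0, -2, 0], [0, 0, -2, 0], [0, 0, -2, 0]], "hand": 0}}

```text
t: 14.67
ee_pos: [493.0, -343.7, 22.5]
tcp_rot: [[0.09, -0.996, 0.001], [-0.996, -0.09, -0.001], [0.001, -0.001, -1.0]]
contact_force: [-0.4, 0.3, 6.3]
width: 34.3
```

```bash
python3 - <<'E'
from h import *
c=cam('wrist'); inc(494.2,-343.7,200,-84.7)
save('w6.png',c['image'])
E
```

```text
t 14.72 pos [ 493.  -343.6   22.5] yaw -84.85 z [ 1.e-03 -8.e-04 -1.e+00] F [-1.2 -0.5  5.9] w 34.0
inc [   0.3   -1.4 -177.5] -0.2
```

View pics/w6.png

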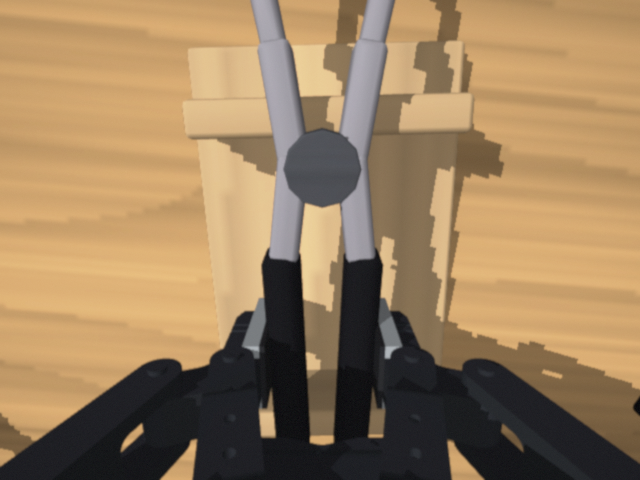

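The handles are parallel between the pads and the jaws look fully spread. I'm lifting straight up.

{"api": "arm_command", "payload": {"increments": [[0, 0, -4, 0], [0, 0, -10, 0], [0, 0, -20, 0], [0, 0, -40, 0], [0, 0, -65, 0], [0, 0, -90, 0], [0, 0, -115, 0], [0, 0, -130, 0], [0, 0, -130, 0], [0, 0, -130, 0]]}}

```text
t: 15.55
ee_pos: [492.9, -343.5, 152.9]
tcp_rot: [[0.09, -0.996, 0.002], [-0.996, -0.09, -0.001], [0.002, -0.002, -1.0]]
contact_force: [1.2, -0.4, -3.5]
width: 34.0
```

```bash
python3 - <<'E'
from h import *
inc(433,-63,152.5,-84.7)
c=cam('wrist'); P=cloud(c); Z=P[...,2]; np.savez('w7.npz',**c)
c2=cam('scene'); save('s2.png',c2['image'][220:400,120:380],2.5)
hsv=cv2.cvtColor(c['image'],cv2.COLOR_RGB2HSV)
v,u=np.mgrid[:480,:640]
B=(abs(P[...,2]-170)<35)&(v<430)&(u>180)&(u<460)
for r in range(0,440,30):
    m=B[r:r+6]; 
    if m.any(): print(r,m.sum(),np.where(m.any(0))[0][[0,-1]],P[r:r+6][m].mean(0).round(1),Z[r:r+6][m].max().round(1))
E
```

```text
t 15.55 pos [ 492.9 -343.5  152.9] yaw -84.85 z [ 0.0018 -0.0014 -1.    ] F [ 1.2 -0.4 -3.5] w 34.0
inc [-2.847e+02  3.450e+01 -1.000e-01] -0.1
0 332 [250 394] [ 595.  -334.3  178.6] 181.1
30 328 [257 387] [ 588.  -335.1  178.6] 181.7
60 425 [259 385] [ 580.5 -335.7  180.5] 182.7
90 415 [265 379] [ 573.  -336.3  180.6] 182.6
120 406 [270 374] [ 565.2 -337.   180.6] 182.7
150 554 [275 368] [ 557.3 -337.7  182.6] 184.9
180 561 [275 368] [ 549.  -338.4  182.9] 185.2
210 376 [272 371] [ 540.1 -339.3  181.9] 183.5
240 365 [270 373] [ 531. -340.  182.] 183.9
270 480 [262 382] [ 521.6 -341.   182.4] 185.3
300 552 [256 387] [ 510.3 -341.9  179.6] 185.2
330 897 [229 414] [ 501.  -342.8  182. ] 187.3
360 1179 [181 437] [ 497.4 -343.   193.2] 204.5
390 585 [257 386] [ 480.8 -344.6  185.3] 198.7
420 429 [274 369] [ 466.7 -345.8  182.7] 185.3
```

View pics/s2.png

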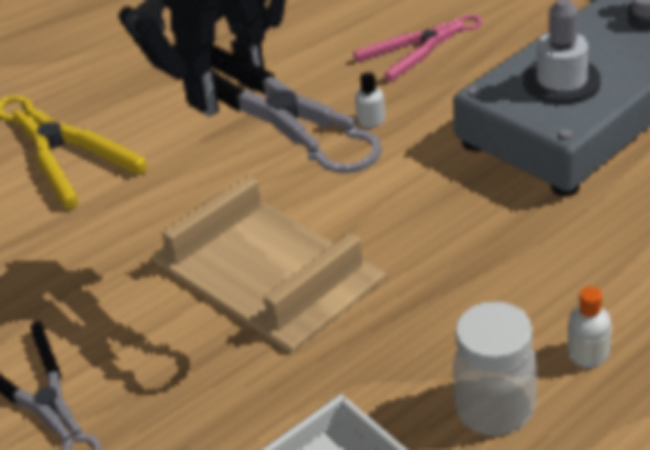

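The crop shows the pliers clear of the rest at about (290,110), with the ring spread at (345,150) and the raised axle at (563,20). They look level in depth. I'm carrying them to a hover over the axle.

{"api": "arm_command", "payload": {"increments": [[-10, 1, 0, 0], [-30, 3.5, 0, 0], [-60, 7, 0, 0], [-92, 11, 0, 0], [-125, 15, 0, 0], [-158, 18.5, 0, 0], [-190, 22, 0, 0], [-220, 25.5, 0, 0], [-245, 28.5, 0, 0], [-262, 30.5, 0, 0]]}}

```text
t: 16.48
ee_pos: [435.8, -82.0, 149.7]
tcp_rot: [[0.091, -0.996, -0.004], [-0.996, -0.091, 0.002], [-0.002, 0.004, -1.0]]
contact_force: [-0.1, -0.2, -2.5]
width: 34.1
```

{"api": "arm_command", "payload": {"increments": [[-10, 1.2, 0, 0], [-18, 2.2, 0, 0], [-22.5, 2.7, 0, 0], [-22.5, 2.7, 0, 0], [-22.5, 2.7, 0, 0]]}}

```text
t: 16.9
ee_pos: [434.0, -63.2, 151.6]
tcp_rot: [[0.09, -0.996, -0.0], [-0.996, -0.09, -0.0], [0.0, 0.0, -1.0]]
contact_force: [0.3, 0.6, -2.3]
width: 33.9
```

```bash
python3 - <<'E'
from h import *
inc(434.2,-63,153,-84.7)
t=cam('top'); s=cam('scene'); w=cam('wrist')
for n,c in(('t',t),('s',s),('w',w)): np.savez(f'hov_{n}.npz',**c)
def px(c,p): q=c['camera_from_world']@np.r_[p,1]; return q[:2]/q[2]*c['f']+[c['cx'],c['cy']]
print('pred ring/tip px top',px(t,[555.7,-52,168]),px(t,[555,-52,137]),'scene',px(s,[555.7,-52,168]),px(s,[555,-52,137]))
def crop(c,p,h):
    u,v=px(c,p).astype(int); return cv2.resize(c['image'][v-h:v+h,u-h:u+h],(390,390),interpolation=cv2.INTER_CUBIC),(u-h,v-h)
a,oa=crop(t,[555,-52,150],22); b,ob=crop(s,[555,-52,150],30); print(oa,ob,'scale',390/44,390/60)
save('hov.png',np.hstack([a,b]))
E
```

```text
t 16.9 pos [434.  -63.2 151.6] yaw -84.85 z [-1.e-04 -3.e-04 -1.e+00] F [ 0.3  0.6 -2.3] w 33.9
inc [-0.2 -0.2 -1.4] -0.2
pred ring/tip px top [300.67433496 220.0267458 ] [300.97893685 223.54515003] scene [345.27312694 207.79913573] [344.79789271 220.5973055 ]
(np.int64(278), np.int64(200)) (np.int64(314), np.int64(185)) scale 8.863636363636363 6.5
```

View pics/hov.png

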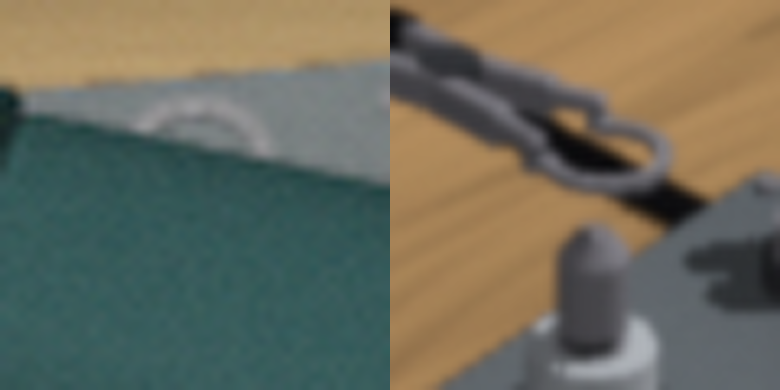

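The scene crop (right) shows the ring centred at about (610,148), slightly right of the axle tip at (597,232). The top crop (left) shows only the far arc of the ring, at (198,97), because the arm hides the rest. I'll fit both from depth.

```bash
python3 - <<'E'
from h import *
from scipy.optimize import least_squares
def ld(n):
    d=np.load(n); c={k:d[k] for k in d}; c['f']=240/np.tan(np.radians(float(c['vfov']))/2); return c
def fit(Q,r):
    g=lambda p: np.hypot(Q[:,0]-p[0],Q[:,1]-p[1])-r
    return least_squares(g,Q[:,:2].mean(0),loss='soft_l1').x.round(2)
for n in 'ts':
    c=ld(f'hov_{n}.npz'); P=cloud(c); im=c['image'].astype(int); X,Y,Z=P[...,0],P[...,1],P[...,2]
    grey=(im.max(2)-im.min(2)<25)
    m=(Z>158)&(Z<178)&(np.hypot(X-555,Y+52)<28)&(X>540)&grey
    print(n,'ring',m.sum(),P[m].mean(0).round(1),fit(P[m],18),'z',np.percentile(Z[m],[10,50,90]).round(1))
    v,u=np.where(m); Q=np.array([ray(c,a,b,168.5 if n=='t' else 168) for a,b in zip(u,v)]); print('  by rays',fit(Q,18), 'u',u.min(),u.max(),'v',v.min(),v.max())
    # axle side: columns of cylinder at several rows
    m=(Z>105)&(Z<127)&(np.hypot(X-554,Y+52)<16); 
    if m.sum()>20:
        print('  axle',m.sum(),fit(P[m],12))
        for r in np.unique(np.where(m)[0]):
            w=np.where(m[r])[0]; print('   row',r,w[0],w[-1],end='')
        print()
    # boss outer top face z
    m=(Z>88)&(Z<102)&(np.hypot(X-554,Y+52)<22)&(np.hypot(X-554,Y+52)>14); print('  boss face',m.sum(),np.percentile(Z[m],[50,90]) if m.any() else '',P[m].mean(0))
def px(c,p): q=c['camera_from_world']@np.r_[p,1]; return q[:2]/q[2]*c['f']+[c['cx'],c['cy']]
c=ld('hov_s.npz')
for z in(105,115,127): print(z,px(c,[555.7,-52,z]))
c=ld('hov_w.npz'); P=cloud(c); m=(np.hypot(P[...,0]-555,P[...,1]+52)<30); print('wrist sees',m.sum(), np.percentile(P[m][:,2],[5,50,95]) if m.any() else '')
E
```

```text
t ring 44 [572.9 -53.3 166.3] [558.73 -50.95] z [163.7 166.3 168.8]
  by rays [558.09 -50.99] u 293 308 v 211 217
  boss face 0  [nan nan nan]
s ring 122 [560.8 -56.4 170.2] [559.72 -54.63] z [167.  169.7 174.2]
  by rays [557.64 -52.41] u 333 356 v 200 214
  axle 95 [555.78 -52.81]
   row 227 340 350   row 228 340 350   row 229 340 350   row 230 340 350   row 231 339 350   row 232 339 350   row 233 339 350   row 234 340 350   row 235 340 349   row 236 341 349
  boss face 74 [96.9210977  98.04582439] [559.76532635 -57.93981956  96.25381505]
105 [344.813473  233.6155601]
115 [344.88444147 229.62962237]
127 [344.97057501 224.79193946]
wrist sees 7580 [ 62.24759426  97.35950123 178.17973188]<stdin>:22: RuntimeWarning: Mean of empty slice.
  ret = um.true_divide(
```

```bash
python3 - <<'E'
from h import *
d=np.load('hov_w.npz'); c={k:d[k] for k in d}; im=c['image']
save('hovw.png',im)
E
```

```text
(no output)
```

View pics/hovw.png

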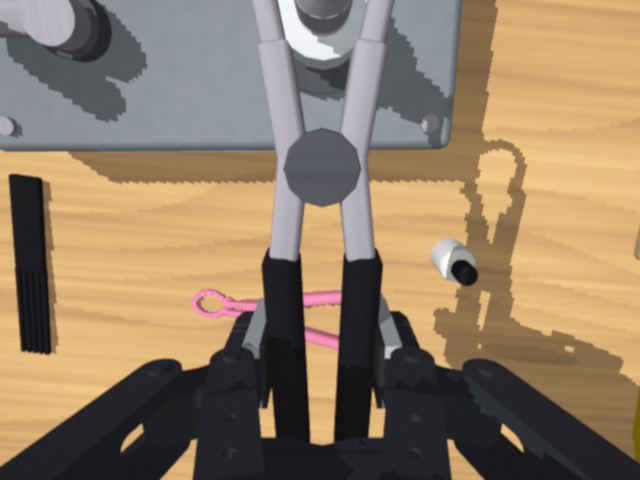

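The wrist view shows the axle (295–352 at row 5) centred between the jaws (mid column about 323). The other two views put the ring roughly 3 mm too far along +x. I'll compute both offsets.

```bash
python3 - <<'E'
from h import *
def ld(n):
    d=np.load(n); c={k:d[k] for k in d}; c['f']=240/np.tan(np.radians(float(c['vfov']))/2); return c
c=ld('hov_w.npz'); im=c['image'].astype(int); P=cloud(c)
print('cx',c['cx'])
for r in(2,6,10): print(r,[int(x) for x in im[r,250:400:3].mean(1)], 'Z',P[r,290:360:6,2].round(0))
ex=np.array([.996,.0898]); ey=np.array([-.0898,.996]); tcp=np.array([434.,-63.2])
def lat(u,v,z): p=ray(c,u,v,z)[:2]-tcp; return (p@ex).round(2),(p@ey).round(2)
print('pivot disc',lat(322,168,181),'jaws',lat(250+0,2,178),lat(394,2,178))
g=c['image'][110:225,270:375].copy(); hs=cv2.cvtColor(g,cv2.COLOR_RGB2GRAY); m=((hs>50)&(hs<105)).astype(np.uint8); n,l,s,ce=cv2.connectedComponentsWithStats(cv2.morphologyEx(m,cv2.MORPH_OPEN,np.ones((9,9)))); i=1+s[1:,4].argmax(); print('disc px',s[i],ce[i]+[270,110],lat(*(ce[i]+[270,110]),181))
t=ld('hov_t.npz'); gt=t['image'].astype(int).mean(2); print('top col profile rows205-218'); print(gt[205:218,296:305].mean(1).round(0)); print('outer edge x',ray(t,300.5,210.5,170.5)[:2],ray(t,300.5,211.5,170.5)[:2]); print(gt[212:216,288:316].round(0).astype(int))
E
```

```text
cx 321.674401177857
2 [146, 176, 192, 193, 189, 185, 177, 154, 124, 118, 244, 246, 245, 245, 244, 133, 145, 140, 135, 132, 126, 119, 110, 105, 102, 95, 88, 87, 86, 88, 88, 88, 88, 92, 119, 160, 161, 159, 160, 163, 186, 190, 187, 185, 179, 170, 148, 114, 129, 150] Z [ 96. 130. 131. 134. 134. 136. 135. 136. 134. 130. 130.  97.]
6 [152, 168, 189, 191, 191, 187, 180, 164, 133, 103, 234, 243, 243, 242, 243, 175, 122, 144, 129, 126, 121, 114, 109, 105, 101, 96, 90, 90, 86, 87, 86, 88, 100, 81, 145, 157, 156, 156, 154, 166, 189, 190, 187, 183, 176, 168, 138, 103, 146, 153] Z [ 97. 124. 130. 134. 134. 135. 134. 133. 132. 131. 121.  98.]
10 [153, 154, 184, 191, 190, 189, 183, 172, 143, 113, 217, 245, 245, 245, 245, 234, 100, 98, 138, 123, 116, 112, 107, 102, 99, 93, 91, 91, 88, 85, 87, 94, 78, 92, 161, 163, 162, 162, 154, 177, 192, 190, 187, 183, 175, 163, 128, 106, 150, 151] Z [ 96. 112. 130. 131. 132. 134. 132. 132. 132. 130.  97.  96.]
pivot disc (np.float64(60.52), np.float64(-0.56)) jaws (np.float64(102.63), np.float64(18.03)) (np.float64(102.63), np.float64(-19.17))
disc px [  16   19   74   76 4436] [322.04012624 167.12781785] (np.float64(60.76), np.float64(-0.57))
top col profile rows205-218
[143. 146. 145. 131. 126. 130. 142. 145. 125. 122. 117.  91.  67.]
outer edge x [578.20413771 -51.37772493] [575.76272407 -51.40744238]
[[126 125 128 128 125 128 137 143 149 141 142 151 145 136 145 148 146 141
  133 129 126 127 128 126 128 129 127 128]
 [113 115 120 123 129 136 148 146 133 125 120 122 114 115 123 131 139 146
  141 133 127 127 125 126 127 125 127 125]
 [ 67  79  92  96 108 133 144 129 110 115 126 129 128 127 125 117 122 138
  141 140 129 126 123 127 126 129 125 126]
 [ 63  62  64  62  64  70  83  85  98 103 115 116 120 125 128 126 123 122
  138 145 135 125 126 127 126 126 127 124]]
```

The views agree within about 1 mm: the ring needs to go about -3 in x and -1.1 in y. I'll correct that and lower in stages, watching the force.

{"api": "arm_command", "payload": {"increments": [[0.8, 3, 3, 0], [0.8, 3, 8, 0], [0.8, 3, 14, 0], [0.8, 3, 20, 0], [0.8, 3, 26, 0], [0.8, 3, 30, 0], [0.8, 3, 33, 0], [0.8, 3, 33, 0], [0.8, 3, 33, 0]]}}

```text
t: 17.8
ee_pos: [430.8, -63.8, 118.5]
tcp_rot: [[0.09, -0.996, -0.0], [-0.996, -0.09, 0.0], [-0.0, 0.0, -1.0]]
contact_force: [-0.5, -0.2, -2.1]
width: 33.7
```

```bash
cat > chk.py <<'E'
from h import *
def chk(name,v0):
    inc(431,-64.3,83,-84.85)
    s=cam('scene'); t=cam('top')
    gs=s['image'].astype(int).mean(2); 
    im=np.hstack([cv2.resize(s['image'][v0:v0+60,310:380],(560,480),interpolation=cv2.INTER_CUBIC),cv2.resize(t['image'][200:260,285:315],(240,480),interpolation=cv2.INTER_CUBIC)])
    save(name,im)
    g=t['image'].astype(int).mean(2); print(g[208:222,288:314].round(0).astype(int))
E
python3 -c "
from chk import *
chk('c1.png',195)"
```

```text
t 17.8 pos [430.8 -63.8 118.5] yaw -84.85 z [-5.e-04  1.e-04 -1.e+00] F [-0.5 -0.2 -2.1] w 33.7
inc [ 0.5 -0.1 35.5] 0.0
[[141 141 141 141 141 143 143 144 140 142 144 136 123 123 123 124 127 128
  125 128 128 131 132 122 126 126]
 [124 120 123 126 125 128 125 127 131 127 130 124 122 122 127 127 125 125
  125 127 126 127 126 126 128 128]
 [123 126 124 124 124 126 126 123 124 126 126 127 126 127 127 127 128 126
  129 127 130 128 127 126 125 128]
 [127 125 128 126 126 128 127 126 127 130 128 126 129 127 129 126 126 127
  126 130 128 128 127 126 127 128]
 [125 127 128 128 127 127 127 128 128 128 127 127 129 128 126 128 126 126
  126 127 128 125 129 127 127 128]
 [128 127 128 127 126 128 126 127 127 127 126 127 127 126 125 126 127 124
  128 129 129 126 127 126 128 128]
 [125 126 127 127 131 127 126 127 130 128 127 128 126 128 127 126 129 128
  128 125 126 125 126 126 126 127]
 [129 127 127 128 128 130 125 127 127 131 130 133 132 134 134 131 129 128
  125 124 126 124 125 127 128 129]
 [128 129 129 125 126 127 126 128 135 142 140 143 144 145 147 142 136 133
  130 126 125 126 127 128 128 129]
 [129 126 128 126 126 129 132 136 146 148 140 137 134 135 142 144 141 145
  137 128 124 127 127 126 126 127]
 [126 126 129 128 128 134 145 143 135 128 117 104  93  94  98 111 123 138
  144 134 131 126 126 127 125 127]
 [124 129 129 128 132 140 147 132  97  93 103  99  90 105 100  88  92 114
  143 146 136 129 127 125 128 126]
 [104 113 116 119 128 139 136 108  97 106 123 124 116 133 124 118 123 116
  132 154 140 128 124 128 127 128]
 [ 57  64  79  92 107 120 116  87 114 141 139 138 133 127 118 119 147 152
  144 140 140 122 112 125 128 128]]
```

View pics/c1.png

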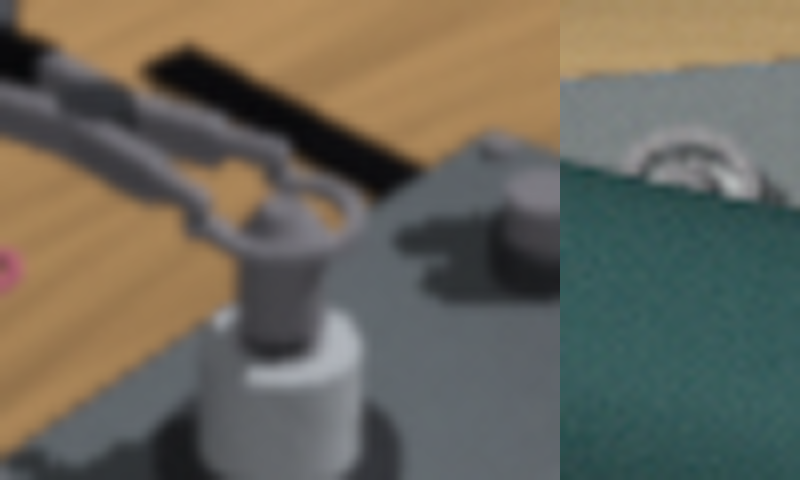

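The ring now surrounds the cone with no contact force. In the crop the ring centre is at about (289,225) and the axle centre at column 283, so I'll shift slightly (-0.7 x, -1.2 y) and go on down.

{"api": "arm_command", "payload": {"increments": [[0.6, 0.4, 3, 0], [1.1, 0.8, 7, 0], [1.1, 0.8, 12, 0], [1.1, 0.8, 17, 0], [1.1, 0.8, 21, 0], [1.1, 0.8, 24, 0], [1.1, 0.8, 26, 0], [1.1, 0.8, 26, 0], [1.1, 0.8, 26, 0]]}}

```text
t: 18.65
ee_pos: [430.2, -65.0, 92.6]
tcp_rot: [[0.09, -0.996, -0.0], [-0.996, -0.09, 0.0], [-0.0, 0.0, -1.0]]
contact_force: [-0.1, 0.4, -2.1]
width: 34.0
```

```bash
python3 - <<'E'
from h import *
inc(431,-64.3,83,-84.85)
s=cam('scene'); np.savez('d_s.npz',**s); P=cloud(s); X,Y,Z=P[...,0],P[...,1],P[...,2]
save('c2.png',s['image'][200:260,310:380],8)
g=s['image'].astype(int).mean(2)
for r in range(220,244,2): print(r,g[r,326:364].round(0).astype(int).tolist())
E
```

```text
t 18.65 pos [430.2 -65.   92.6] yaw -84.85 z [-3.e-04  1.e-04 -1.e+00] F [-0.1  0.4 -2.1] w 34.0
inc [-0.7 -0.9  9.6] -0.0
220 [50, 65, 74, 80, 87, 93, 101, 110, 117, 121, 129, 133, 132, 128, 125, 118, 109, 117, 122, 123, 122, 124, 129, 129, 127, 125, 122, 118, 107, 93, 73, 71, 85, 95, 99, 98, 100, 99]
222 [80, 74, 70, 67, 65, 66, 67, 69, 72, 79, 93, 100, 108, 110, 97, 78, 73, 83, 96, 105, 113, 122, 129, 131, 126, 120, 114, 106, 102, 101, 100, 99, 101, 99, 95, 93, 88, 76]
224 [113, 115, 110, 97, 85, 75, 69, 66, 66, 66, 68, 74, 77, 73, 68, 68, 72, 79, 90, 100, 109, 117, 123, 127, 121, 107, 102, 101, 102, 101, 102, 101, 95, 77, 59, 54, 53, 51]
226 [72, 89, 110, 116, 121, 119, 112, 105, 96, 89, 94, 110, 112, 91, 71, 68, 73, 80, 88, 93, 97, 100, 104, 106, 104, 102, 102, 102, 101, 101, 101, 100, 98, 88, 70, 63, 62, 61]
228 [62, 64, 69, 78, 92, 107, 118, 121, 115, 117, 123, 123, 116, 93, 69, 63, 67, 70, 72, 72, 74, 77, 85, 94, 103, 112, 111, 106, 103, 102, 103, 102, 101, 101, 101, 100, 93, 75]
230 [86, 74, 72, 77, 78, 74, 78, 85, 81, 89, 112, 120, 113, 90, 69, 64, 68, 70, 71, 72, 73, 76, 8
[... 467 characters left out ...]
100, 91, 84, 74, 70, 76, 89, 94, 103, 108, 103, 101, 106, 107, 109, 113, 113, 112, 114, 125, 140, 136, 114, 104, 103, 103, 104, 104, 104, 104, 103]
238 [126, 125, 121, 116, 108, 102, 102, 103, 98, 93, 92, 91, 88, 83, 76, 75, 76, 78, 78, 79, 78, 76, 74, 95, 141, 165, 177, 180, 168, 130, 108, 104, 104, 104, 104, 104, 103, 104]
240 [117, 109, 102, 100, 103, 103, 103, 103, 96, 87, 90, 93, 97, 105, 100, 104, 103, 97, 82, 79, 77, 80, 90, 123, 166, 178, 177, 171, 152, 121, 106, 105, 105, 104, 104, 104, 105, 105]
242 [99, 102, 102, 103, 103, 103, 103, 101, 94, 85, 87, 91, 101, 115, 115, 122, 125, 118, 100, 106, 133, 139, 140, 152, 154, 146, 143, 141, 138, 116, 105, 103, 104, 104, 104, 105, 104, 104]
```

{"api": "arm_command", "payload": {"increments": [[0, 0, 2, 0], [0, 0, 4, 0], [0, 0, 6, 0], [0, 0, 7.5, 0], [0, 0, 8.5, 0], [0, 0, 8.5, 0], [0, 0, 8.5, 0]]}}

```text
t: 19.28
ee_pos: [430.2, -65.0, 84.1]
tcp_rot: [[0.09, -0.996, -0.0], [-0.996, -0.09, 0.0], [-0.0, 0.0, -1.0]]
contact_force: [-0.2, -0.3, -1.7]
width: 34.0
```

{"api": "arm_command", "payload": {"increments": [[0, 0, 0.5, 0], [0, 0, 1, 0], [0, 0, 1, 0], [0, 0, 1, 0]]}}

```text
t: 19.62
ee_pos: [430.2, -65.0, 83.2]
tcp_rot: [[0.09, -0.996, 0.0], [-0.996, -0.09, -0.0], [0.0, -0.0, -1.0]]
contact_force: [0.4, 0.0, -2.4]
width: 34.0
```

No contact yet. A gentle probe in half-millimetre steps will find the boss's face.

{"api": "arm_command", "payload": {"increments": [[0, 0, 0.5, 0], [0, 0, 0.5, 0], [0, 0, 0.5, 0]]}}

```text
t: 19.87
ee_pos: [430.3, -65.0, 82.7]
tcp_rot: [[0.09, -0.996, 0.0], [-0.996, -0.09, -0.0], [0.0, -0.0, -1.0]]
contact_force: [0.6, 0.1, -1.0]
width: 34.1
```

{"api": "arm_command", "payload": {"increments": [[0, 0, 0.5, 0], [0, 0, 0.5, 0], [0, 0, 0.5, 0]]}}

```text
t: 20.12
ee_pos: [430.3, -65.1, 82.2]
tcp_rot: [[0.09, -0.996, 0.0], [-0.996, -0.09, -0.0], [0.0, -0.0, -1.0]]
contact_force: [0.5, -0.4, -1.5]
width: 34.0
```

{"api": "arm_command", "payload": {"increments": [[0, 0, 0.5, 0], [0, 0, 0.5, 0], [0, 0, 0.5, 0]]}}

```text
t: 20.37
ee_pos: [430.4, -65.1, 81.8]
tcp_rot: [[0.09, -0.996, 0.0], [-0.996, -0.09, -0.0], [0.0, -0.0, -1.0]]
contact_force: [0.2, -0.4, -1.4]
width: 34.1
```

{"api": "arm_command", "payload": {"increments": [[0, 0, 0.5, 0], [0, 0, 0.5, 0], [0, 0, 0.5, 0]]}}

```text
t: 20.62
ee_pos: [430.3, -65.1, 81.3]
tcp_rot: [[0.09, -0.996, 0.0], [-0.996, -0.09, -0.0], [0.0, -0.0, -1.0]]
contact_force: [-0.6, 0.6, -1.0]
width: 34.1
```

{"api": "arm_command", "payload": {"increments": [[0, 0, 0.5, 0], [0, 0, 0.5, 0], [0, 0, 0.5, 0]]}}

```text
t: 20.87
ee_pos: [430.3, -65.1, 80.8]
tcp_rot: [[0.09, -0.996, 0.0], [-0.996, -0.09, -0.0], [0.0, -0.0, -1.0]]
contact_force: [-0.6, 0.6, 0.0]
width: 34.2
```

```bash
python3 - <<'E'
from h import *
f=[]
for i in range(6):
    c=cam('wrist'); s=env.get_state(); f.append(np.r_[s['contact_force'],s['wrist_torque']])
print(np.array(f).round(2)); P=cloud(c); Z=P[...,2]
for r,u0,u1 in((430,276,300),(300,278,295),(275,270,290),(160,300,345),(90,265,290),(60,262,280)): print(r,np.median(P[r-4:r+4,u0:u1].reshape(-1,3),0).round(1),np.percentile(Z[r-4:r+4,u0:u1],95).round(1))
E
```

```text
[[ 0.18  0.96 -0.21  0.04 -0.04  0.  ]
 [-0.89 -0.32 -0.43  0.01 -0.01 -0.04]
 [ 0.55  0.06 -0.06  0.02 -0.06  0.  ]
 [-0.34 -0.17 -0.32 -0.03 -0.12  0.05]
 [-0.06  0.69 -0.1   0.03 -0.06  0.03]
 [-0.11  1.03  0.13  0.01 -0.05 -0.03]]
430 [400.7 -56.  111.2] 112.2
300 [449.7 -52.4 111.4] 112.6
275 [457.8 -49.9 111.7] 112.5
160 [493.1 -59.6 112. ] 113.0
90 [510.1 -46.  110. ] 111.1
60 [517.3 -43.9 110.1] 111.0
```

Fz has gone from -2.1 (the pliers' weight) to about -0.2, so the ring rests lightly on the boss face with about 2 N. I'm raising 2 mm so that it sits at groove level just above the face.

{"api": "arm_command", "payload": {"increments": [[0, 0, -1, 0], [0, 0, -2, 0], [0, 0, -2, 0], [0, 0, -2, 0], [0, 0, -2, 0], [0, 0, -2, 0]]}}

```text
t: 21.67
ee_pos: [430.0, -65.0, 82.5]
tcp_rot: [[0.09, -0.996, -0.0], [-0.996, -0.09, 0.0], [-0.0, 0.0, -1.0]]
contact_force: [-0.1, -0.3, -2.7]
width: 33.9
```

```bash
python3 - <<'E'
from h import *
f=[]
for i in range(5):
    c=cam('wrist'); s=env.get_state(); f.append(s['contact_force'])
print(np.mean(f,0).round(2)); P=cloud(c); Z=P[...,2]; inc(430.3,-65,82.8,-84.85)
for r,u0,u1 in((430,276,300),(300,278,295),(275,270,290),(160,300,345),(90,265,290),(60,262,280)): print(r,np.median(P[r-4:r+4,u0:u1].reshape(-1,3),0).round(1))
s=cam('scene'); w=c['image']
a=cv2.resize(s['image'][205:255,315:380],(520,400),interpolation=cv2.INTER_CUBIC); b=cv2.resize(w[0:300,180:460],(280,400))
save('fin.png',np.hstack([a,b]))
E
```

```text
[-0.1   0.46 -1.82]
t 21.92 pos [430.2 -65.   82.6] yaw -84.85 z [-2.e-04  0.e+00 -1.e+00] F [-0.2  0.7 -0.8] w 34.1
inc [-0.  -0.1 -0.2] -0.0
430 [400.8 -56.  113.4]
300 [449.4 -52.3 113.1]
275 [457.6 -49.9 113.1]
160 [492.8 -59.5 113. ]
90 [509.9 -45.8 110.6]
60 [517.2 -43.7 110.8]
```

View pics/fin.png

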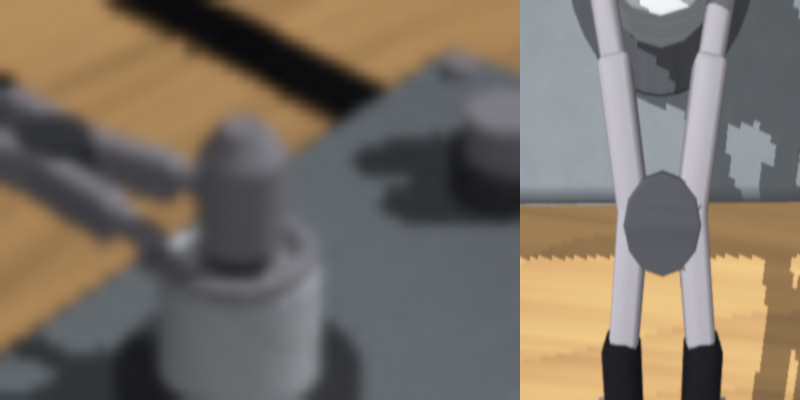

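The last picture shows the ring round the axle at the boss face (crop, about (240,265)). The pliers are level (handle tops 113.4 to 113.0) and the jaws are still spread. Fz is back to about -1.8, close to the pliers' weight alone, so there is no bearing down. I'm handing in.

```bash
python3 -c "
from h import *
print(env.finish_job()); s=env.get_state(); print(s['t'],s['ee_pos'],s['contact_force'],s['width'])"
```

```text
the job is handed in; nothing more can be done
None
the job is handed in; nothing more can be done
```

The job is handed in at about 22 s of the 64 s allowed, with the ring spread over the axle at the boss's face and the pliers still held. No verdict is reported.

**Crank:** I led it 1.5 turns clockwise to its stop. There the knob hardly moved while the force rose to about 10 N. The axle tip then read about 138 above the table (137 expected).

**Pliers:** I took the larger black-handled pliers from the rest, squeezed them fully (handles parallel) and lowered the ring over the axle without touching it. I felt for the boss's face with about 2 N, then raised the tool 2 mm.

**Last checks:**
- The ring encircles the axle at the face, and the pliers are level to about 0.4 mm over 90 mm.
- The mean vertical force was about -1.8 N, close to the pliers' weight alone. Single readings ranged from -0.8 to -2.7 N, so a very light touch on the boss is possible.
- From the arm's reading, the ring's mid-height is about 98.1 (groove centre 98.5).
- I did not check the bystanders again at the end; nothing was felt to be struck.

**Disagreements:**
- The gripper read 34 mm, not 40, at full squeeze.
- The cameras differed from the arm by 1 to 4 mm sideways at the hover, so I set the offset from several views.

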